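# Load the label roll on its spring spindle into the bench dispenser

### The arm

A 6-joint arm with a two-finger parallel gripper is mounted at the origin on the work surface. World frame = base frame: x ahead of the robot, y to its left, z up, the work surface at z = 0. Lengths are in m, angles in rad, forces in N, time in s.
With the tool pointing down it reaches from about 0.225 to 0.725 m from the base axis. Payload 3.1 kg.
Tool frame: the origin (TCP) lies midway between the tips of the shut fingers; the grasp point (between the pads) lies 19 mm behind it; z points along the fingers, y is the line along which they close (so a half turn about z gives the same grasp; the last joint's range is limited). The gripper opens to 85 mm and grips with 20 to 120 N. Pads are 22 mm wide; open, the fingers measure 114 mm over their backs; the gripper's body (76 mm by 85 mm) begins 54 mm behind the grasp point. The pads swing forward as they close: fully open they stand 13 mm farther back than shut.
Start: joints at [-1.385, 0.048, 0.099, 1.622, 0, 1.443], TCP at [0.162, -0.499, 0.231] pointing down, gripper open.
Joint ranges: [-2.91, 2.91], [-0.99, 1.94], [-1.21, 1.42], [-2.12, 2.29], [-1.49, 1.47], [-3.14, 3.14]. Speed limits (rad/s): [2.79, 2.79, 3.14, 3.14, 3.14, 3.14].

### API

Orientations are given as a 3x3 rotation matrix whose columns are the frame's x, y, z axes.
In Python, from station import manip, vision, ticket gives the robot as it stands.
- The arm moves only by the tool jog_arm, never from a script. Its argument "motion" is a list of rows, each a list of 5 numbers: the closure, from -1 (fully open) to 1 (shut), then the shift along the tool's x, y, z in m, then the turn about the tool's z in rad. A call has 1 to 12 rows; each row shifts and turns the commanded pose from where the row before left it, along the tool's axes as they then stand; what a row does not reach is not made up. A row lasts 1/12 s, in which the tool goes at most 41.7 mm and 7.16 degrees, less where a joint would pass 70% of its speed; a pose out of reach is approached as far as the arm can. A call with a gripper value outside its range is refused whole. The fingers move at their own pace and stop on an object; "force" is the grip in N (left out, the last holds). Time passes only in rows, so rows that do not move let the fingers close. It gives the time, the measured TCP pose, the force, the opening and the grip force at its end, in the units of the state.
- manip.state(): the state, without advancing time (a new reading comes with each control period).
- vision.grab_frame(name): name is "scene" or "top"; returns the picture (384x512x3 uint8, blue, green, red); there is no depth.
- vision.camera_params(name): a dict with "fx", "fy", "cx", "cy" (pixels), "k1" (the pictures are not rectified: a ray, as slopes to the right and down, at radius r is drawn at 1 + k1 r^2 times it, then the intrinsics apply), "rvec" (rotation vector, rad) and "tvec" (3), from world to camera coordinates, as OpenCV has them. Camera axes: x right, y down, z forward; pixel columns grow to the right and rows downward; lengths in m; the calibration is good to about 2 mm. A picture is of the moment at which its call begins. camera_params takes no time and is no camera call.
- ticket.hand_in(): hands the job in; it is judged then, once.
The state is a dict: "time_s": time; "qpos": joint angles; "dq": joint speeds; "tau": joint torques, N m; "ee_pos": TCP position; "ee_rot": TCP orientation; "ft_force": force on the tool from outside, world axes, zero at the start; "moment": the same for the moment, N m; "gripper_width": finger opening in m; "finger_force": force on a finger pad.
Only numpy, scipy, OpenCV 4.12 (cv2) and the standard library are available. Lean on these libraries where they do the work, as an engineer would, in place of code of your own. Each camera call takes 0.05 s, during which the arm holds its last target. There are 200 camera calls.

### The job

Load the label dispenser: take the spring spindle with its label roll out of the rest, put its spring end into one of the dispenser's cups, press the spring in until the other end passes inside the opposite cup, bring it into line and ease it out so that both ends sit fully home in the cups and the roll hangs there by itself. Work with the spring, never driving it solid, ramming the plastic cups or letting it snap out, let go, and leave everything else on the bench where it is.

Things in the scene. Friction and masses are not known exactly. Their poses are not given: they have to be found in the camera images.
- spindle: Spring spindle with a full white label roll fixed on it, one piece, about 0.23 kg, lying level in the rest's forks. Origin on its axis at the middle of the roll; its x axis runs along the spindle to the spring end. The firm roll, 56 mm diameter, 57 mm long (x -28.5 to 28.5 mm), may be gripped across. Barrel 22 mm diameter, x -58 to 58 mm. 170 mm over all, spring out
- plunger (a joint): how far the spring plunger is pushed into the barrel, m: 0 = fully out (as at the start), 0.025 = on its hard stop. The preloaded spring starts to give at 4 N and adds 0.4 N per mm (7 N at 8 mm, 12 N at 19 mm, 14 N at 25 mm). The cups bear 25 N at most; let the spring out slowly
- spring_tip (a point): end of the spindle's steel spring plunger (10 mm diameter, ball-ended, sticks 40 mm out of the barrel when free), on the spindle's axis, 98 mm from the middle of the roll when free; moves in with the plunger
- stub_tip (a point): end of the spindle's short white fixed stub (12 mm diameter, ball-ended, sticks 14 mm out of the barrel), on the spindle's axis, 72 mm from the middle of the roll
- dispenser: Bench label dispenser, fixed: grey base 230 mm (y) by 135 mm (x from -80 to 55 mm), 10 mm high; origin at bench level under point cup_axis; x to its rear, y along the cup axis, z up. A clamped steel yoke on it carries two facing cups on cheeks 4 mm thick, 28 mm wide on top and ending 99 mm above the bench. In front a peel bar at x -66 mm, 46 mm high at most
- cup_axis (a point): point on the cups' common axis (along the dispenser's y), 85 mm above the bench over the base's middle. The two alike white cups face each other, mouths 142 mm and floors 162 mm apart. The yoke with both cups is clamped up to 14 mm to either side (mouths at y -71 and 71 mm, both plus this unmeasured shift: see it or feel for it) and stays put
- base_top (a point): a point on the dispenser's base, 10 mm above the bench below the cup axis. Each cup: 28 mm outside, mouth 22 mm wide narrowing within 5 mm to a 15 mm bore, 10 mm deep from mouth to floor. Either spindle end fits either cup. Fitted, the plunger is in by 7 to 8 mm; with its tip on one cup's floor it must be in over 18 mm for the stub to pass the other mouth
- rest: The spindle's rest, fixed: grey base plate 130 x 70 x 4 mm with two V forks 45 mm either side of its middle that carry the barrel; origin at bench level under the middle of the roll, x along the spindle, whose axis lies 52 mm above the bench. Free space for fingers beside the roll
- tape: A roll of blue insulating tape, 68 mm across, 19 mm high, lying flat (bystander; origin under its centre)
- clamp: A small steel cage terminal clamp, 30 x 22 x 42 mm, standing (bystander; origin under its centre)
- screwdriver: A 190 mm screwdriver with an orange handle, lying (bystander; origin under its centre)
- partition: A flat grey plastic terminal partition, about 90 x 50 x 4 mm, lying (bystander; origin under its centre)
- wrench: A 180 mm steel wrench, lying (bystander; origin under its centre)
- spare_roll: A spare white label roll without spindle, 56 mm across, 57 mm high, standing on end (bystander; origin under its centre)
- screw_bin: An open grey plastic bin of screws, 95 x 135 x 45 mm (bystander; origin under its centre)
Things that resemble listed ones, but are neither listed nor needed, are in the scene too. Leave any orange or pink look-alike of the spindle alone.

How it is judged:
By the outcome, as a careful person would: the job done as asked, in the order asked, and still so for the second after the job is handed in, with the robot touching nothing.
It also fails if it takes over 61 s, if anything falls off the work surface, if the arm or the gripper's body presses on something with over 40 N, if the wrist force passes 120 N, or if a joint passes its speed limit or range.

## Working session

There is one attempt and no reset: what is moved stays moved. The work goes in short steps, Python scripts to look and compute and a tool call to move; the robot and the scene stay as the last step left them, time stands still between calls to the robot, and variables do not carry over. Pictures are saved under pics/ and viewed, at most 10 in all, crops included, and the job is handed in when it is done.

Besides the shell and the picture viewer there is one more tool, called after "Emit:" as a command line: name --pt "numbers of a row" for each row, then --argument value for the rest. jog_arm: Moves the arm, as the interface text tells. Its arguments: {"type":"object","properties":{"motion":{"type":"array"},"force":{"type":"number"}},"required":["motion"]}

```bash
mkdir -p pics; ls; cat > h.py <<'E'
import numpy as np,cv2,sys
from station import manip,vision,ticket
def cam(n):
    p=vision.camera_params(n);R=cv2.Rodrigues(np.array(p["rvec"],float))[0];t=np.array(p["tvec"],float).ravel()
    return p,R,t
def ray(n,u,v):
    p,R,t=cam(n);K=np.array([[p["fx"],0,p["cx"]],[0,p["fy"],p["cy"]],[0,0,1]],float)
    x=cv2.undistortPoints(np.array([[[u,v]]],float),K,np.array([p["k1"],0,0,0.]))[0,0]
    return -R.T@t,R.T@np.array([x[0],x[1],1.])
def at(n,u,v,z):
    c,d=ray(n,u,v);return c+d*(z-c[2])/d[2]
def proj(n,P):
    p,R,t=cam(n);K=np.array([[p["fx"],0,p["cx"]],[0,p["fy"],p["cy"]],[0,0,1]],float)
    return cv2.projectPoints(np.array(P,float).reshape(-1,3),np.array(p["rvec"],float),t,K,np.array([p["k1"],0,0,0.]))[0][:,0]
E
python3 - <<'E'
from h import *
for n in("scene","top"):
    f=vision.grab_frame(n);cv2.imwrite(f"pics/{n}0.png",f);print(n,vision.camera_params(n),-cam(n)[1].T@cam(n)[2])
    cv2.imwrite(f"pics/{n}0b.png",cv2.resize(f,(800,600),interpolation=cv2.INTER_CUBIC))
print(manip.state())
E
```

```text
pics
scene {'fx': 469.4157721718723, 'fy': 469.4157721718723, 'cx': 255.90266217162127, 'cy': 191.24302104003806, 'k1': 0.047842412452578226, 'rvec': array([ 2.15250471,  0.73895276, -0.32726882]), 'tvec': array([-0.42805769, -0.10236259,  1.5725104 ])} [ 1.10656729 -0.76926551  0.92208451]
top {'fx': 434.9706530108916, 'fy': 434.9706530108916, 'cx': 249.21021564996022, 'cy': 192.29888388336087, 'k1': -0.0846941013417788, 'rvec': array([ 2.13713624, -2.15080811,  0.15152471]), 'tvec': array([0.03845186, 0.51306754, 1.35836931])} [0.31109828 0.02989309 1.41852328]
{'time_s': 0.1, 'qpos': array([-1.38480492e+00,  4.87112740e-02,  9.77478424e-02,  1.62201836e+00,
        2.66016381e-06,  1.44300339e+00]), 'dq': array([-0.00182081, -0.00083967,  0.00436214, -0.00122359,  0.00151433,
        0.00148801]), 'tau': array([ 3.01395317e-03, -3.39850116e+01,  3.20936394e+01,  1.58529187e-02,
       -1.44788701e-04,  4.66758451e-06]), 'ee_pos': array([ 0.16193452, -0.49881247,  0.2302129 ]), 'ee_rot': array([[ 9.51172364e-01,  3.08659964e-01, -4.01524043e-04],
       [ 3.08660097e-01, -9.51169979e-01,  2.14826566e-03],
       [ 2.81165986e-04, -2.16730538e-03, -9.99997612e-01]]), 'ft_force': array([-0.5547378 , -0.07563781, -0.81211568]), 'moment': array([ 0.01579164, -0.03577775, -0.00603104]), 'finger_force': 0.0, 'gripper_width': 0.08529885880500185}
```

View pics/top0b.png

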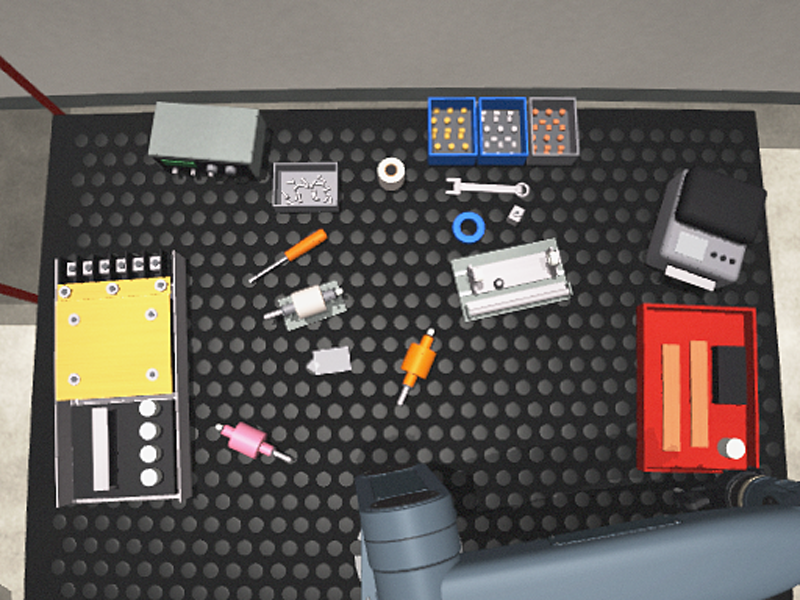

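View pics/scene0b.png

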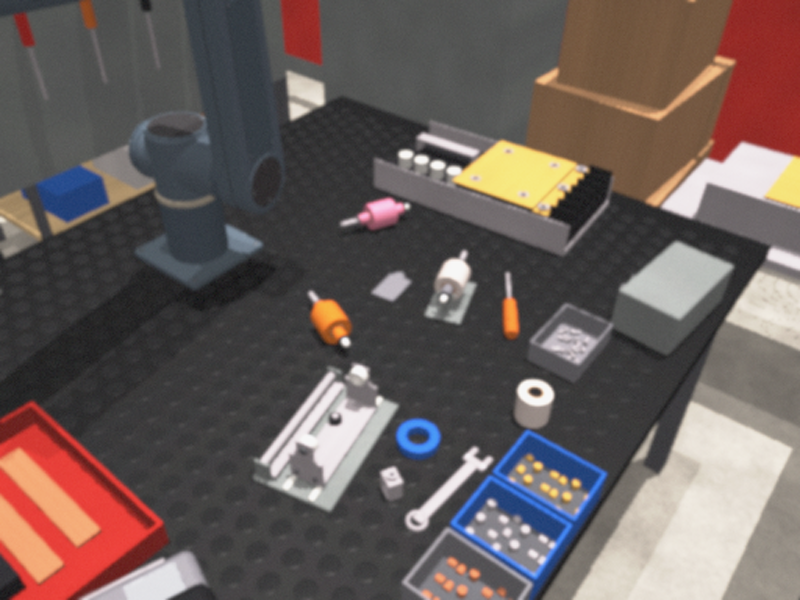

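The top view shows the spindle in its rest at about (310,303) with the spring end to the left, and the dispenser at about (512,278). I'll enlarge both.

```bash
python3 - <<'E'
from h import *
t=cv2.imread("pics/top0.png");s=cv2.imread("pics/scene0.png")
def crop(f,x,y,w,h,k):
    return cv2.resize(f[y:y+h,x:x+w],None,fx=k,fy=k,interpolation=cv2.INTER_CUBIC)
cv2.imwrite("pics/c1.png",np.vstack([crop(t,280,145,100,68,6)[:,:600][:300+108],crop(t,160,175,100,30,6)]))
cv2.imwrite("pics/c2.png",np.hstack([crop(s,160,225,100,100,5),crop(s,264,150,50,100,5)]))
E
```

```text
(no output)
```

View pics/c1.png

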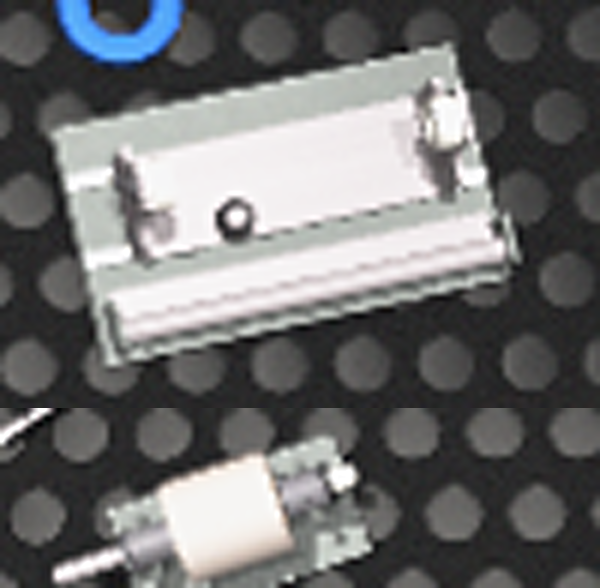

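View pics/c2.png

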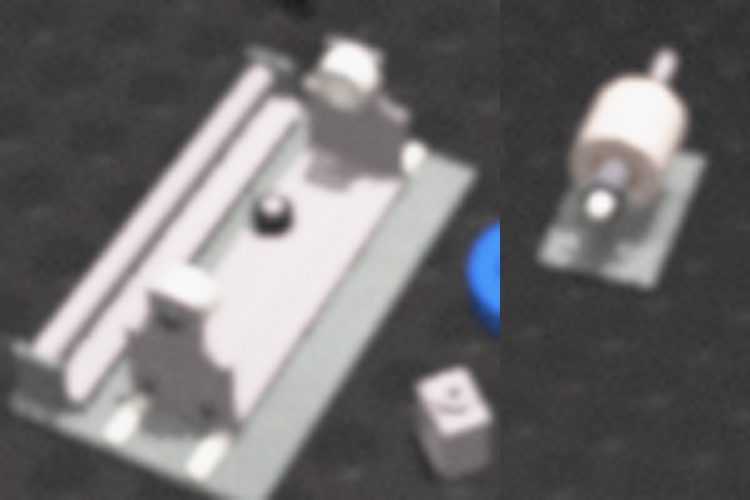

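```bash
python3 - <<'E'
from h import *
from scipy.optimize import least_squares
tc=[(280+a/6,145+b/6) for a,b in[(55,128),(452,45),(517,262),(108,365)]]
sc=[(160+a/5,225+b/5) for a,b in[(476,168)]]
for p in tc: print(at("top",*p,0.01).round(4))
M=np.array([[.055,.115,.01],[.055,-.115,.01],[-.08,-.115,.01],[-.08,.115,.01]])
def T(q,P): c,s=np.cos(q[2]),np.sin(q[2]);return np.asarray(P)@np.array([[c,-s,0],[s,c,0],[0,0,1]]).T+[q[0],q[1],0]
def f(q): return (proj("top",T(q,M))-tc).ravel().tolist()+(proj("scene",T(q,M[[0]]))-sc).ravel().tolist()
r=least_squares(f,[.45,-.2,0.2]);print("disp",r.x,r.fun.round(2));q=r.x
a=at("top",169.5,202.3,.052);b=at("top",219.2,186.5,.052);d=a-b;print("tips",a,b,np.linalg.norm(d),np.arctan2(d[1],d[0]),"mid",b+d*72/170)
roll=[(160+x/6,175+(y-408)/6) for x,y in[(160,490),(265,455),(292,548),(205,577)]]
print([at("top",*p,.055).round(4) for p in roll])
# spindle from scene: stub tip, spring tip
for p in[(264+(598-500)/5,150+207/5),(264+(667-500)/5,150+52/5)]: print("scene tip",at("scene",*p,.052).round(4))
circ=lambda y,rr,z=.085:[[rr*np.cos(t),y,z+rr*np.sin(t)] for t in np.linspace(0,2*np.pi,40)]
t=cv2.imread("pics/top0.png");s=cv2.imread("pics/scene0.png")
rows=[]
for sh in(-.007,0,.007):
    ims=[]
    for n,im,(x,y,w,h),k in(("top",t,(280,145,90,60),4),("scene",s,(165,230,85,60*85//90+33),4)):
        I=cv2.resize(im[y:y+h,x:x+w],None,fx=k,fy=k,interpolation=cv2.INTER_CUBIC)
        for yy in(-.071,.071):
            pts=((proj(n,T(q,circ(yy+sh,.014)))+.5-[x,y])*k-.5).astype(int);cv2.polylines(I,[pts],True,(0,0,255),1)
        ims.append(I)
    rows.append(ims)
top=np.vstack([i[0] for i in rows])[:, :];cv2.imwrite("pics/ov1.png",cv2.resize(top,None,fx=.8,fy=.8))
cv2.imwrite("pics/ov2.png",cv2.resize(np.hstack([i[1] for i in rows]),None,fx=.78,fy=.78))
E
```

```text
[ 0.6031 -0.0972  0.01  ]
[ 0.649  -0.3192  0.01  ]
[ 0.5268 -0.3499  0.01  ]
[ 0.4717 -0.1235  0.01  ]
disp [ 0.57597213 -0.2190912   0.21549468] [-0.69 -0.59  0.06 -1.55 -0.36  1.33  0.1  -0.48 -1.21 -0.08]
tips [0.48076729 0.28851175 0.052     ] [0.53047218 0.13055506 0.052     ] 0.1655925395009602 1.8756607129172662 mid [0.50942069 0.19745436 0.052     ]
[array([0.5237, 0.2339, 0.055 ]), array([0.5421, 0.1783, 0.055 ]), array([0.4923, 0.1636, 0.055 ]), array([0.4772, 0.2094, 0.055 ])]
scene tip [0.5347 0.1379 0.052 ]
scene tip [0.4796 0.2945 0.052 ]
```

View pics/ov2.png

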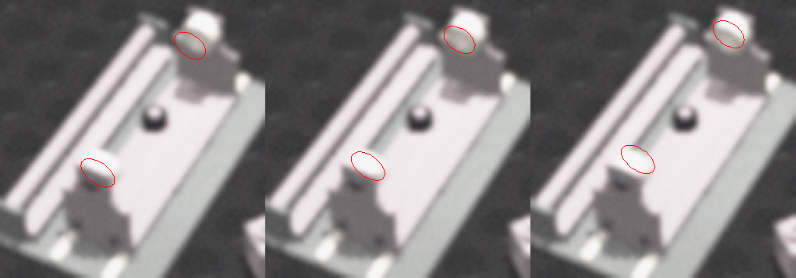

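The far cup's mouth in the scene view matches a shift near 0 to +3 mm. The front-right corner was a poor read, so I'll refit without it and check the overlays enlarged.

```bash
cat > d.py <<'E'
from h import *
from scipy.optimize import least_squares
def T(q,P): c,s=np.cos(q[2]),np.sin(q[2]);return np.asarray(P)@np.array([[c,-s,0],[s,c,0],[0,0,1]]).T+[q[0],q[1],0]
circ=lambda y,rr,z=.085:[[rr*np.cos(t),y,z+rr*np.sin(t)] for t in np.linspace(0,2*np.pi,40)]
M=np.array([[.055,.115,.01],[.055,-.115,.01],[-.08,-.115,.01],[-.08,.115,.01]])
E
python3 - <<'E'
from d import *
tc=[(280+a/6-.4,145+b/6-.4) for a,b in[(55,128),(452,45),(108,365)]]
sc=[(160+a/5-.4,225+b/5-.4) for a,b in[(476,168),(8,408)]]
f=lambda q:(proj("top",T(q,M[[0,1,3]]))-tc).ravel().tolist()+(proj("scene",T(q,M[[0,2]]))-sc).ravel().tolist()
r=least_squares(f,[.57,-.2,0.2],loss="soft_l1");q=r.x;print(q,np.array(f(q)).round(2))
t=cv2.imread("pics/top0.png");s=cv2.imread("pics/scene0.png");ims=[]
for n,im,(x,y,w,h),k in(("top",t,(285,148,84,60),5),("scene",s,(160,228,76,100),5)):
    I=cv2.resize(im[y:y+h,x:x+w],None,fx=k,fy=k,interpolation=cv2.INTER_CUBIC)
    D=lambda P,c:cv2.polylines(I,[((proj(n,T(q,P))+.5-[x,y])*k-.5).round().astype(int)],True,c,1)
    D(M,(0,255,0));D([[0,-.071,.085],[0,.071,.085]],(255,0,0))
    for yy in(-.071,.071):
        D(circ(yy,.014),(0,0,255))
    ims.append(I)
I=np.zeros((500,800,3),np.uint8);I[:300,:420]=ims[0];I[:500,420:800]=ims[1];cv2.imwrite("pics/ov3.png",I)
E
```

```text
[ 0.57654726 -0.21803891  0.21884696] [-0.64 -0.23  0.06 -1.41  0.28 -0.16 -0.49  0.09 -0.36 -0.78]
```

View pics/ov3.png

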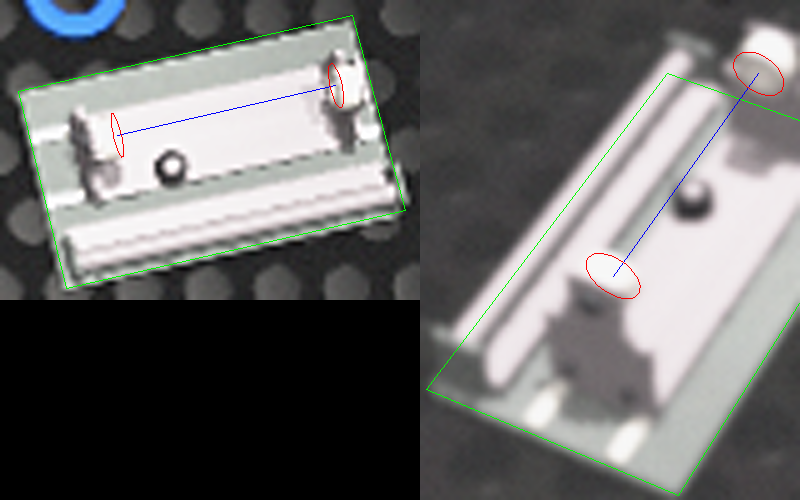

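The overlay shows the base outline fitting well. The rear cup in the scene view has its mouth at about (758,73) and the near one at about (610,270), so the shift is about 0 ± 2 mm. I'll fit the spindle from both views and work out the first move.

```bash
cat >> d.py <<'E'
def go(xy,az=None,z=None,st=None):
    """tool-frame shift to world xy / tcp z, after turn to tool-x azimuth az (all for tool down)"""
    s=st or manip.state();R=s["ee_rot"];a0=np.arctan2(R[1,0],R[0,0]);az=a0 if az is None else az
    c,n=np.cos(az),np.sin(az);dx,dy=np.array(xy)-s["ee_pos"][:2]
    dz=0 if z is None else s["ee_pos"][2]-z
    print("turn",round(float((a0-az+np.pi)%(2*np.pi)-np.pi),4),"shift",np.round([c*dx+n*dy,n*dx-c*dy,dz],4))
E
python3 - <<'E'
from d import *
tc=[(160+(a+.5)/6-.5,175+(b+.5)/6-.5) for a,b in[(57,164),(353,69)]]
sc=[(264+(a+.5)/5-.5,150+(b+.5)/5-.5) for a,b in[(168,52),(97,207)]]
P=[[.098,0,.052],[-.072,0,.052]]
f=lambda q:(proj("top",T(q,P))-tc).ravel().tolist()+(proj("scene",T(q,P))-sc).ravel().tolist()
r=least_squares(f,[.51,.2,1.88]);q=r.x;print(q,r.fun.round(2))
roll=[(160+(x+.5)/6-.5,175+(y+.5-408)/6-.5) for x,y in[(160,490),(265,455),(292,548),(205,577)]]
print("roll px centre",np.mean(roll,0),"model",proj("top",T(q,[[0,0,.06]])))
go(q[:2],q[2])
E
```

```text
[0.51084045 0.201022   1.89277286] [-1.3   0.69  0.11 -0.56  0.17  0.5  -0.72  1.13]
roll px centre [198.         192.83333333] model [[196.73757995 192.38494853]]
turn -1.579 shift [0.5535 0.5524 0.    ]
```

Emit:
jog_arm --pt "-1 0 0 0 -0.12" --pt "-1 0 0 0 -0.12" --pt "-1 0 0 0 -0.12" --pt "-1 0 0 0 -0.12" --pt "-1 0 0 0 -0.12" --pt "-1 0 0 0 -0.12" --pt "-1 0 0 0 -0.12" --pt "-1 0 0 0 -0.12" --pt "-1 0 0 0 -0.12" --pt "-1 0 0 0 -0.12" --pt "-1 0 0 0 -0.12" --pt "-1 0 0 0 -0.12"

```text
time_s: 1.1
ee_pos: [0.162, -0.499, 0.2306]
ee_rot: [[-0.188, 0.982, -0.0], [0.982, 0.188, 0.001], [0.001, 0.0, -1.0]]
ft_force: [0.3, 0.0, -0.3]
gripper_width: 0.0853
finger_force: 0.0
```

Emit:
jog_arm --pt "-1 0 0 0 -0.07" --pt "-1 0 0 0 -0.069" --pt "-1 0.025 0.025 0 0" --pt "-1 0.025 0.025 0 0" --pt "-1 0.025 0.025 0 0" --pt "-1 0.025 0.025 0 0" --pt "-1 0.025 0.025 0 0" --pt "-1 0.025 0.025 0 0" --pt "-1 0.025 0.025 0 0" --pt "-1 0.025 0.025 0 0" --pt "-1 0.025 0.025 0 0" --pt "-1 0.025 0.025 0 0"

```text
time_s: 2.1
ee_pos: [0.3202, -0.1813, 0.2309]
ee_rot: [[-0.316, 0.949, -0.0], [0.949, 0.316, 0.0], [0.0, -0.0, -1.0]]
ft_force: [0.2, -0.4, -0.3]
gripper_width: 0.0853
finger_force: 0.0
```

Emit:
jog_arm --pt "-1 0.025 0.025 0 0" --pt "-1 0.025 0.025 0 0" --pt "-1 0.025 0.025 0 0" --pt "-1 0.025 0.025 0 0" --pt "-1 0.025 0.025 0 0" --pt "-1 0.025 0.025 0 0" --pt "-1 0.025 0.025 0 0" --pt "-1 0.025 0.025 0 0" --pt "-1 0.025 0.025 0 0" --pt "-1 0.025 0.025 0 0" --pt "-1 0.025 0.025 0 0" --pt "-1 0 0 0 0"

```text
time_s: 3.1
ee_pos: [0.4952, 0.1697, 0.2289]
ee_rot: [[-0.322, 0.947, -0.002], [0.947, 0.322, 0.002], [0.003, -0.001, -1.0]]
ft_force: [-0.1, -1.0, 0.1]
gripper_width: 0.0856
finger_force: 0.0
```

```bash
python3 - <<'E'
from d import *
go([.5108,.201],1.8928,.033)
print(manip.state()["qpos"].round(3))
E
```

```text
turn 0.0054 shift [0.0248 0.0247 0.1959]
[0.2   0.045 0.091 1.618 0.003 1.444]
```

Emit:
jog_arm --pt "-1 0.0248 0.0247 0 0.005" --pt "-1 0 0 0.025 0" --pt "-1 0 0 0.025 0" --pt "-1 0 0 0.025 0" --pt "-1 0 0 0.025 0" --pt "-1 0 0 0 0" --pt "-1 0 0 0 0"

```text
time_s: 3.68
ee_pos: [0.5075, 0.1954, 0.1293]
ee_rot: [[-0.312, 0.95, -0.005], [0.95, 0.312, -0.001], [0.0, -0.005, -1.0]]
ft_force: [0.0, 0.7, 1.2]
gripper_width: 0.0856
finger_force: 0.0
```

```bash
python3 - <<'E'
from d import *
s=manip.state();print(s["ee_pos"])
go([.5108,.201],1.8928,.033)
f=vision.grab_frame("top");g=vision.grab_frame("scene");print("fing tip proj",proj("top",[s["ee_pos"]]),proj("scene",[s["ee_pos"]]))
cv2.imwrite("pics/g.png",np.hstack([cv2.resize(f[165:245,150:250],None,fx=4,fy=4,interpolation=2),cv2.resize(g[120:200,250:350],None,fx=4,fy=4,interpolation=2)]))
E
```

```text
[0.50751861 0.19538241 0.12925738]
turn -0.0052 shift [0.0043 0.0049 0.0963]
fing tip proj [[195.73987958 190.13148397]] [[288.61789599 157.67148042]]
```

View pics/g.png

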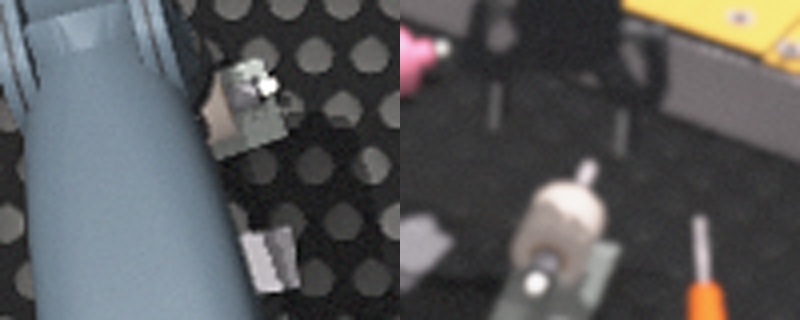

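Scene crop: finger tips at about (494,130) and (622,155) straddle the roll at (560,225), in line with the projections. Correct by 4–5 mm and descend.

Emit:
jog_arm --pt "-1 0.0043 0.005 0 -0.005" --pt "-1 0 0 0 0" --pt "-1 0 0 0.015 0" --pt "-1 0 0 0.015 0" --pt "-1 0 0 0.015 0" --pt "-1 0 0 0.015 0" --pt "-1 0 0 0.015 0" --pt "-1 0 0 0.015 0" --pt "-1 0 0 0.011 0" --pt "-1 0 0 0 0" --pt "-1 0 0 0 0"

```text
time_s: 4.7
ee_pos: [0.5129, 0.2019, 0.0305]
ee_rot: [[-0.317, 0.949, -0.0], [0.949, 0.317, -0.0], [0.0, -0.0, -1.0]]
ft_force: [0.4, -0.1, -0.5]
gripper_width: 0.0852
finger_force: 0.0
```

```bash
python3 - <<'E'
from d import *
go([.5108,.201],1.8928,.028);print(manip.state()["ft_force"])
E
```

```text
turn 0.0001 shift [-0.0002 -0.0023  0.0025]
[ 0.38717746 -0.0500706  -0.49312621]
```

Emit:
jog_arm --pt "-1 0 -0.0023 0.0025 0" --pt "-0.5 0 0 0 0" --pt "0.1 0 0 0 0" --pt "0.1 0 0 0 0" --pt "0.2 0 0 0 0" --pt "0.3 0 0 0 0" --pt "0.3 0 0 0 0" --pt "0.3 0 0 0 0" --force 20

```text
time_s: 5.37
ee_pos: [0.5119, 0.2014, 0.0289]
ee_rot: [[-0.316, 0.949, 0.003], [0.949, 0.316, 0.001], [-0.0, 0.003, -1.0]]
ft_force: [1.1, 0.3, 3.5]
gripper_width: 0.0555
finger_force: 23.0
```

Emit:
jog_arm --pt "0.4 0 0 0 0" --pt "0.5 0 0 0 0" --pt "0.5 0 0 0 0" --pt "0.5 0 0 -0.005 0" --pt "0.5 0 0 -0.01 0" --pt "0.5 0 0 -0.02 0" --pt "0.5 0 0 -0.03 0" --pt "0.5 0 0 -0.03 0" --pt "0.5 0 0 -0.03 0" --pt "0.5 0 0 0 0" --pt "0.5 0 0 0 0" --force 60

```text
time_s: 6.28
ee_pos: [0.5116, 0.2013, 0.1551]
ee_rot: [[-0.316, 0.949, 0.003], [0.949, 0.316, 0.001], [-0.0, 0.003, -1.0]]
ft_force: [0.2, 0.1, -2.5]
gripper_width: 0.0545
finger_force: 63.7
```

```bash
python3 - <<'E'
from d import *
s=manip.state();f=vision.grab_frame("scene");e=s["ee_pos"];a=np.arctan2(s["ee_rot"][1,0],s["ee_rot"][0,0]);print(e,a,s["ft_force"],s["moment"])
d=np.array([np.cos(a),np.sin(a),0]);c=e+[0,0,.024]
p=proj("scene",[c+d*.098,c-d*.072]);print(p)
x,y=np.clip(p.mean(0).astype(int)-[60,45],0,None);print(x,y)
I=cv2.resize(f[y:y+90,x:x+120],None,fx=6,fy=6,interpolation=2)
for q in p: cv2.circle(I,tuple(((q-[x,y]+.5)*6-.5).astype(int)),4,(0,0,255),1)
cv2.imwrite("pics/l.png",I)
E
```

```text
[0.51164607 0.20130091 0.1550731 ] 1.8927595820739873 [ 0.23004622  0.13400673 -2.48593487] [-0.00219762 -0.0143588   0.0099901 ]
[[300.77115714 126.2099518 ]
 [285.04027563 156.55275999]]
232 96
```

View pics/l.png

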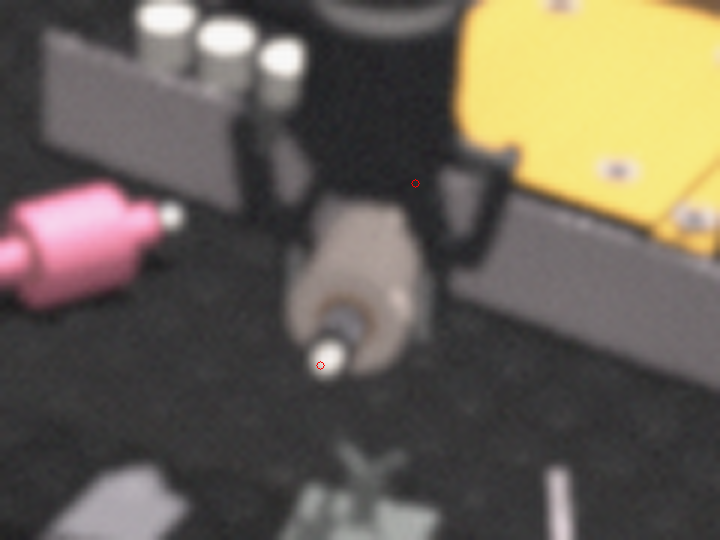

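Stub ball at about (328,360), within a couple of mm of the predicted (320,365). The spindle is level in the grip and clear of the rest. Now transit.

```bash
cat >> d.py <<'E'
Q=np.array([.5765,-.2180,.2188])
def ctr(tip,yawdeg,L=.098):
    """spindle middle (world xy), azimuth for spring tip at disp xy, yaw deg (stub swung to rear)"""
    a=np.pi/2+np.radians(yawdeg);c=np.array(tip)-L*np.array([np.cos(a),np.sin(a)])
    return T(Q,[c[0],c[1],0])[:2],a+Q[2]
E
python3 - <<'E'
from d import *
c,a=ctr([0,.062],16);print(c,a,np.hypot(*c));go(c,a,.061)
E
```

```text
[ 0.60985852 -0.24357259] 2.068849007113989 0.656700096432516
turn -0.1761 shift [-0.438  -0.1249  0.0918]
```

Emit:
jog_arm --pt "0.5 0 0 0 -0.088" --pt "0.5 0 0 0 -0.088" --pt "0.5 -0.03 -0.0086 0 0" --pt "0.5 -0.03 -0.0086 0 0" --pt "0.5 -0.03 -0.0086 0 0" --pt "0.5 -0.03 -0.0086 0 0" --pt "0.5 -0.03 -0.0086 0 0" --pt "0.5 -0.03 -0.0086 0 0" --pt "0.5 -0.03 -0.0086 0 0" --pt "0.5 -0.03 -0.0086 0 0" --pt "0.5 -0.03 -0.0086 0 0" --pt "0.5 -0.03 -0.0086 0 0"

```text
time_s: 7.33
ee_pos: [0.5764, -0.1045, 0.1494]
ee_rot: [[-0.478, 0.879, -0.006], [0.879, 0.478, 0.002], [0.005, -0.004, -1.0]]
ft_force: [0.4, 0.2, -1.6]
gripper_width: 0.0546
finger_force: 63.7
```

Emit:
jog_arm --pt "0.5 -0.03 -0.0086 0 0" --pt "0.5 -0.03 -0.0086 0 0" --pt "0.5 -0.03 -0.0086 0 0" --pt "0.5 -0.03 -0.0086 0 0" --pt "0.5 0 0 0 0" --pt "0.5 0 0 0 0"

```text
time_s: 7.83
ee_pos: [0.6036, -0.2265, 0.1488]
ee_rot: [[-0.475, 0.88, -0.006], [0.88, 0.475, 0.003], [0.006, -0.004, -1.0]]
ft_force: [-0.0, 0.7, -1.7]
gripper_width: 0.0547
finger_force: 63.7
```

```bash
python3 - <<'E'
from d import *
c,a=ctr([0,.062],16);go(c,a,.061);print(manip.state()["ft_force"],manip.state()["ee_pos"])
E
```

```text
turn -0.0032 shift [-0.018  -0.0027  0.0878]
[-0.00649528  0.70953551 -1.68535377] [ 0.60361522 -0.22647309  0.14881956]
```

Emit:
jog_arm --pt "0.5 -0.018 -0.0027 0 -0.003" --pt "0.5 0 0 0 0" --pt "0.5 0 0 0.014 0" --pt "0.5 0 0 0.014 0" --pt "0.5 0 0 0.014 0" --pt "0.5 0 0 0.014 0" --pt "0.5 0 0 0 0" --pt "0.5 0 0 0 0"

```text
time_s: 8.5
ee_pos: [0.6101, -0.2404, 0.0946]
ee_rot: [[-0.481, 0.877, -0.005], [0.877, 0.481, 0.003], [0.005, -0.003, -1.0]]
ft_force: [0.3, 0.4, -1.8]
gripper_width: 0.0545
finger_force: 63.7
```

```bash
python3 - <<'E'
from d import *
c,a=ctr([0,.062],16);go(c,a,.061)
s=manip.state();e=s["ee_pos"];a=np.arctan2(s["ee_rot"][1,0],s["ee_rot"][0,0]);print(e)
f=vision.grab_frame("scene");g=vision.grab_frame("top")
d=np.array([np.cos(a),np.sin(a),0]);cc=e+[0,0,.024];ims=[]
for n,im,(x,y,w,h),k in(("scene",f,(170,205,90,100),5),("top",g,(285,140,70,100),5)):
    I=cv2.resize(im[y:y+h,x:x+w],None,fx=k,fy=k,interpolation=2)
    for q in proj(n,[cc+d*.098,cc-d*.072]): cv2.circle(I,tuple(((q-[x,y]+.5)*k-.5).astype(int)),3,(0,0,255),1)
    for q in proj(n,T(Q,[[0,.071,.085],[0,-.071,.085]])): cv2.circle(I,tuple(((q-[x,y]+.5)*k-.5).astype(int)),3,(0,255,0),1)
    ims.append(I)
cv2.imwrite("pics/p.png",np.hstack(ims))
E
```

```text
turn 0.0042 shift [-0.0027 -0.0017  0.0336]
[ 0.61005836 -0.24035391  0.09461592]
```

View pics/p.png

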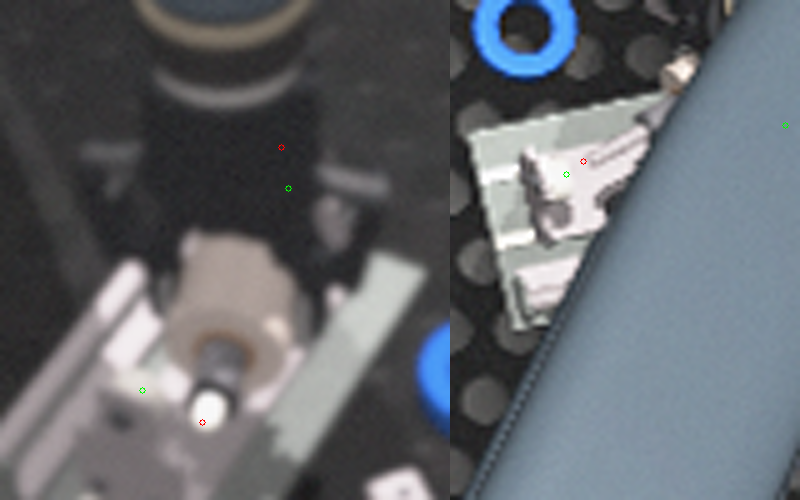

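Top crop: spring tip at about (585,163) next to the left cup at about (560,175). Scene crop: stub ball at about (210,408), clear behind the near cheek. Back the tip off a few mm for the descent.

```bash
python3 - <<'E'
from d import *
c,a=ctr([0,.058],16);go(c,a,.061)
E
```

```text
turn 0.0038 shift [-0.0045 -0.0037  0.0364]
```

Emit:
jog_arm --pt "0.5 -0.0045 -0.0037 0 0.004" --pt "0.5 0 0 0 0" --pt "0.5 0 0 0.008 0" --pt "0.5 0 0 0.008 0" --pt "0.5 0 0 0.008 0" --pt "0.5 0 0 0.008 0" --pt "0.5 0 0 0.004 0" --pt "0.5 0 0 0 0" --pt "0.5 0 0 0 0" --pt "0.5 0 0 0 0" --pt "0.5 0 0 0 0"

```text
time_s: 9.52
ee_pos: [0.6142, -0.2465, 0.0594]
ee_rot: [[-0.479, 0.878, 0.007], [0.878, 0.479, 0.003], [-0.0, 0.008, -1.0]]
ft_force: [9.0, 2.3, -6.3]
gripper_width: 0.0545
finger_force: 64.3
```

Emit:
jog_arm --pt "0.5 0 0 0 0" --pt "0.5 0 0 0 0"

```text
time_s: 9.68
ee_pos: [0.6142, -0.2465, 0.0594]
ee_rot: [[-0.479, 0.878, 0.007], [0.878, 0.479, 0.003], [-0.0, 0.008, -1.0]]
ft_force: [9.8, 2.6, -6.1]
gripper_width: 0.0549
finger_force: 64.3
```

```bash
python3 - <<'E'
from d import *
c,a=ctr([0,.058],16);go(c,a,.061);print(manip.state()["ft_force"],manip.state()["ee_pos"])
E
```

```text
turn 0.002 shift [ 0.0008 -0.0035 -0.0016]
[ 9.77177084  2.57017723 -6.11165641] [ 0.61422685 -0.24649213  0.05938578]
```

```bash
python3 - <<'E'
from d import *
s=manip.state();print(s["moment"],s["ft_force"]);F=s["ft_force"]+[0,0,2.3];M=s["moment"]
R=np.array([[np.cos(Q[2]),-np.sin(Q[2])],[np.sin(Q[2]),np.cos(Q[2])]])
print("disp F",R.T@F[:2],"M",R.T@M[:2],"pos",R.T@(s["ee_pos"][:2]-Q[:2]))
E
```

```text
[ 0.57843786 -1.88447148  0.37741208] [ 9.77177084  2.57017723 -6.11165641]
disp F [10.09667689  0.38785582] M [ 0.15560676 -1.96509787] pos [ 0.03064294 -0.03600176]
```

The moment places the contact at the −y cup: the roll's end corner is leaning on its side. Moving along the cup axis toward +y clears it.

Emit:
jog_arm --pt "0.5 0.0019 0.0005 0 0" --pt "0.5 0.0019 0.0005 0 0" --pt "0.5 0.0019 0.0005 0 0" --pt "0.5 0.0019 0.0005 0 0" --pt "0.5 0 0 0 0" --pt "0.5 0 0 0 0" --pt "0.5 0 0 0 0"

```text
time_s: 10.27
ee_pos: [0.6086, -0.2408, 0.0608]
ee_rot: [[-0.477, 0.879, -0.0], [0.879, 0.477, -0.0], [-0.0, -0.0, -1.0]]
ft_force: [0.1, 0.1, -1.5]
gripper_width: 0.0544
finger_force: 64.6
```

```bash
cat >> d.py <<'E'
def rep():
    s=manip.state();F=s["ft_force"];M=s["moment"];c,n=np.cos(Q[2]),np.sin(Q[2]);R=np.array([[c,-n],[n,c]])
    a=np.arctan2(s["ee_rot"][1,0],s["ee_rot"][0,0])-Q[2]-np.pi/2;p=R.T@(s["ee_pos"][:2]-Q[:2])
    print("t",round(s["time_s"],2),"F",(R.T@F[:2]).round(2),F[2].round(2),"Mz",M[2].round(3),"ctr mm",(p*1e3).round(1),"z",(s["ee_pos"][2]*1e3).round(1),"yaw",np.degrees(a).round(2),
     "free tip",((p+.098*np.array([-np.sin(a),np.cos(a)]))*1e3).round(1),"stub",((p-.072*np.array([-np.sin(a),np.cos(a)]))*1e3).round(1))
E
python3 -c "
from d import *
rep()"
```

```text
t 10.27 F [0.17 0.07] -1.5 Mz 0.001 ctr mm [ 26.4 -29.3] z 60.8 yaw 15.92 free tip [-0.5 65. ] stub [ 46.2 -98.5]
```

Emit:
jog_arm --pt "0.5 0.0019 0.0006 0 0" --pt "0.5 0.0019 0.0006 0 0" --pt "0.5 0.0019 0.0006 0 0" --pt "0.5 0.0019 0.0006 0 0" --pt "0.5 0.0019 0.0006 0 0" --pt "0.5 0 0 0 0" --pt "0.5 0 0 0 0"

```text
time_s: 10.85
ee_pos: [0.607, -0.2307, 0.0609]
ee_rot: [[-0.477, 0.879, 0.0], [0.879, 0.477, -0.0], [-0.0, -0.0, -1.0]]
ft_force: [-0.4, -0.2, -1.9]
gripper_width: 0.0545
finger_force: 64.6
```

```bash
python3 -c "
from d import *
rep()"
```

```text
t 10.85 F [-0.42 -0.12] -1.95 Mz -0.011 ctr mm [ 27. -19.] z 60.9 yaw 15.95 free tip [ 0.  75.2] stub [ 46.8 -88.2]
```

Emit:
jog_arm --pt "0.5 0.001 0.0003 0 0" --pt "0.5 0.001 0.0003 0 0" --pt "0.5 0.001 0.0003 0 0" --pt "0.5 0.001 0.0003 0 0" --pt "0.5 0 0 0 0" --pt "0.5 0 0 0 0"

```text
time_s: 11.35
ee_pos: [0.6061, -0.2267, 0.0608]
ee_rot: [[-0.477, 0.879, -0.0], [0.879, 0.477, -0.0], [0.0, -0.0, -1.0]]
ft_force: [-0.2, 0.3, -1.9]
gripper_width: 0.0544
finger_force: 64.6
```

```bash
python3 -c "
from d import *
rep()"
```

```text
t 11.35 F [-0.08  0.34] -1.88 Mz -0.0 ctr mm [ 27.  -14.9] z 60.8 yaw 15.95 free tip [ 0.1 79.3] stub [ 46.8 -84.1]
```

Emit:
jog_arm --pt "0.5 0.001 0.0003 0 0" --pt "0.5 0.001 0.0003 0 0" --pt "0.5 0.001 0.0003 0 0" --pt "0.5 0 0 0 0" --pt "0.5 0 0 0 0"

```text
time_s: 11.77
ee_pos: [0.6054, -0.2236, 0.0608]
ee_rot: [[-0.477, 0.879, -0.0], [0.879, 0.477, 0.0], [0.0, -0.0, -1.0]]
ft_force: [-0.9, 0.5, -2.5]
gripper_width: 0.0546
finger_force: 64.6
```

```bash
python3 -c "
from d import *
rep()"
```

```text
t 11.77 F [-0.73  0.71] -2.52 Mz 0.007 ctr mm [ 27.  -11.8] z 60.8 yaw 15.95 free tip [ 0.1 82.5] stub [ 46.8 -81. ]
```

Emit:
jog_arm --pt "0.5 0.001 0.0003 0 0" --pt "0.5 0.001 0.0003 0 0" --pt "0.5 0.001 0.0003 0 0" --pt "0.5 0 0 0 0" --pt "0.5 0 0 0 0"

```text
time_s: 12.18
ee_pos: [0.6052, -0.2218, 0.0612]
ee_rot: [[-0.476, 0.879, 0.001], [0.879, 0.476, -0.002], [-0.002, -0.0, -1.0]]
ft_force: [-0.1, -4.1, -2.2]
gripper_width: 0.0546
finger_force: 64.7
```

```bash
python3 -c "
from d import *
rep()"
```

```text
t 12.18 F [-0.96 -3.96] -2.17 Mz 0.118 ctr mm [27.2 -9.9] z 61.2 yaw 15.92 free tip [ 0.3 84.3] stub [ 46.9 -79.2]
```

Contact at 4 N, along the axis only, so this is the floor of the +y cup. Now press along the spindle axis.

Emit:
jog_arm --pt "0.5 0.002 0 0 0" --pt "0.5 0.002 0 0 0" --pt "0.5 0.002 0 0 0" --pt "0.5 0.002 0 0 0" --pt "0.5 0.002 0 0 0" --pt "0.5 0 0 0 0" --pt "0.5 0 0 0 0" --pt "0.5 0 0 0 0"

```text
time_s: 12.85
ee_pos: [0.601, -0.2144, 0.0616]
ee_rot: [[-0.476, 0.88, 0.002], [0.88, 0.476, -0.005], [-0.005, -0.0, -1.0]]
ft_force: [1.6, -6.7, -1.7]
gripper_width: 0.0545
finger_force: 64.7
```

```bash
python3 -c "
from d import *
rep()"
```

```text
t 12.85 F [ 0.12 -6.93] -1.71 Mz 0.11 ctr mm [24.7 -1.8] z 61.6 yaw 15.88 free tip [-2.1 92.5] stub [ 44.4 -71. ]
```

Emit:
jog_arm --pt "0.5 0.002 0 0 0" --pt "0.5 0.002 0 0 0" --pt "0.5 0.002 0 0 0" --pt "0.5 0.002 0 0 0" --pt "0.5 0.002 0 0 0" --pt "0.5 0.002 0 0 0" --pt "0.5 0.0015 0 0 0" --pt "0.5 0 0 0 0" --pt "0.5 0 0 0 0" --pt "0.5 0 0 0 0"

```text
time_s: 13.68
ee_pos: [0.5958, -0.2048, 0.0623]
ee_rot: [[-0.475, 0.88, 0.005], [0.88, 0.475, -0.009], [-0.011, -0.0, -1.0]]
ft_force: [3.0, -11.7, -3.4]
gripper_width: 0.0547
finger_force: 64.7
```

```bash
python3 -c "
from d import *
rep()"
```

```text
t 13.68 F [  0.38 -12.05] -3.37 Mz 0.212 ctr mm [21.7  8.7] z 62.3 yaw 15.82 free tip [ -5. 103.] stub [ 41.3 -60.6]
```

Emit:
jog_arm --pt "0.5 0.001 0 0 0" --pt "0.5 0.0008 0 0 0" --pt "0.5 0 -0.00165 0 0.023" --pt "0.5 0 -0.00165 0 0.023" --pt "0.5 0 -0.00165 0 0.023" --pt "0.5 0 -0.00165 0 0.023" --pt "0.5 0 -0.00165 0 0.023" --pt "0.5 0 0 0 0" --pt "0.5 0 0 0 0" --pt "0.5 0 0 0 0"

```text
time_s: 14.52
ee_pos: [0.5873, -0.2072, 0.0623]
ee_rot: [[-0.37, 0.929, 0.005], [0.929, 0.37, -0.01], [-0.011, 0.0, -1.0]]
ft_force: [3.8, -12.5, -2.6]
gripper_width: 0.055
finger_force: 64.6
```

```bash
python3 -c "
from d import *
rep()"
```

```text
t 14.52 F [  1.03 -13.03] -2.61 Mz 0.109 ctr mm [12.8  8.2] z 62.3 yaw 9.2 free tip [ -2.8 105. ] stub [ 24.4 -62.9]
```

Emit:
jog_arm --pt "0.5 0 -0.00165 0 0.023" --pt "0.5 0 -0.00165 0 0.023" --pt "0.5 0 -0.00165 0 0.023" --pt "0.5 0 0 0 0" --pt "0.5 0 0 0 0"

```text
time_s: 14.93
ee_pos: [0.5824, -0.209, 0.0623]
ee_rot: [[-0.305, 0.952, 0.004], [0.952, 0.305, -0.01], [-0.011, 0.001, -1.0]]
ft_force: [2.3, -12.7, -3.2]
gripper_width: 0.0547
finger_force: 64.6
```

```bash
python3 -c "
from d import *
rep()"
```

```text
t 14.93 F [ -0.51 -12.91] -3.21 Mz 0.091 ctr mm [7.7 7.6] z 62.3 yaw 5.23 free tip [ -1.2 105.1] stub [ 14.3 -64.1]
```

Emit:
jog_arm --pt "0.5 0 -0.00165 0 0.023" --pt "0.5 0 -0.00165 0 0.023" --pt "0.5 0 -0.00165 0 0.023" --pt "0.5 0 -0.00165 0 0.022" --pt "0.5 0 0 0 0" --pt "0.5 0 0 0 0"

```text
time_s: 15.43
ee_pos: [0.5758, -0.2108, 0.0622]
ee_rot: [[-0.217, 0.976, 0.004], [0.976, 0.217, -0.01], [-0.011, 0.001, -1.0]]
ft_force: [1.9, -12.7, -2.8]
gripper_width: 0.0548
finger_force: 64.6
```

```bash
python3 -c "
from d import *
rep()"
```

```text
t 15.43 F [ -0.94 -12.81] -2.79 Mz 0.068 ctr mm [0.9 7.2] z 62.2 yaw 0.01 free tip [  0.9 105.2] stub [  0.9 -64.8]
```

In line and clear of the rim. Ease out slowly.

Emit:
jog_arm --pt "0.5 -0.001 0 0 0" --pt "0.5 -0.001 0 0 0" --pt "0.5 -0.001 0 0 0" --pt "0.5 -0.001 0 0 0" --pt "0.5 -0.001 0 0 0" --pt "0.5 -0.001 0 0 0" --pt "0.5 0 0 0 0" --pt "0.5 0 0 0 0"

```text
time_s: 16.1
ee_pos: [0.577, -0.2158, 0.062]
ee_rot: [[-0.218, 0.976, 0.003], [0.976, 0.218, -0.008], [-0.009, 0.001, -1.0]]
ft_force: [1.9, -10.8, -2.7]
gripper_width: 0.0546
finger_force: 64.6
```

```bash
python3 -c "
from d import *
rep()"
```

```text
t 16.1 F [ -0.54 -10.99] -2.73 Mz 0.028 ctr mm [1.  2.1] z 62.0 yaw 0.04 free tip [  0.9 100.1] stub [  1.  -69.9]
```

Emit:
jog_arm --pt "0.5 -0.001 0 0 0" --pt "0.5 -0.001 0 0 0" --pt "0.5 -0.001 0 0 0" --pt "0.5 -0.001 0 0 0" --pt "0.5 -0.001 0 0 0" --pt "0.5 0 0 0 0" --pt "0.5 0 0 0 0"

```text
time_s: 16.68
ee_pos: [0.5779, -0.2198, 0.0618]
ee_rot: [[-0.218, 0.976, 0.003], [0.976, 0.218, -0.007], [-0.007, 0.001, -1.0]]
ft_force: [1.0, -8.8, -3.0]
gripper_width: 0.0547
finger_force: 64.6
```

```bash
python3 -c "
from d import *
rep()"
```

```text
t 16.68 F [-0.91 -8.85] -2.97 Mz 0.038 ctr mm [ 1. -2.] z 61.8 yaw 0.06 free tip [ 0.9 96. ] stub [  1.1 -74. ]
```

Emit:
jog_arm --pt "0.5 -0.001 0 0 0" --pt "0.5 -0.001 0 0 0" --pt "0.5 -0.001 0 0 0" --pt "0.5 0 0 0 0" --pt "0.5 0 0 0 0"

```text
time_s: 17.1
ee_pos: [0.5784, -0.2221, 0.0617]
ee_rot: [[-0.218, 0.976, 0.002], [0.976, 0.218, -0.006], [-0.006, 0.001, -1.0]]
ft_force: [2.0, -7.9, -3.2]
gripper_width: 0.0546
finger_force: 64.6
```

```bash
python3 -c "
from d import *
rep()"
```

```text
t 17.1 F [ 0.26 -8.17] -3.23 Mz -0.022 ctr mm [ 1.  -4.4] z 61.7 yaw 0.07 free tip [ 0.9 93.6] stub [  1.1 -76.4]
```

Emit:
jog_arm --pt "0.5 -0.0008 0 0 0" --pt "0.5 -0.0008 0 0 0" --pt "0.5 0 0 0 0" --pt "0.5 0 0 0 0"

```text
time_s: 17.43
ee_pos: [0.5785, -0.2232, 0.0616]
ee_rot: [[-0.218, 0.976, 0.002], [0.976, 0.218, -0.005], [-0.005, 0.001, -1.0]]
ft_force: [0.7, -6.3, -1.1]
gripper_width: 0.0542
finger_force: 64.6
```

```bash
python3 -c "
from d import *
rep()"
```

```text
t 17.43 F [-0.66 -6.28] -1.13 Mz -0.158 ctr mm [ 0.8 -5.5] z 61.6 yaw 0.06 free tip [ 0.7 92.5] stub [  0.9 -77.5]
```

Emit:
jog_arm --pt "0.5 -0.0008 0 0 0" --pt "0.5 0 0 0 0" --pt "0.5 0 0 0 0"

```text
time_s: 17.68
ee_pos: [0.5785, -0.2237, 0.0615]
ee_rot: [[-0.218, 0.976, 0.002], [0.976, 0.218, -0.004], [-0.004, 0.001, -1.0]]
ft_force: [0.3, -5.7, -1.8]
gripper_width: 0.0545
finger_force: 64.7
```

```bash
python3 -c "
from d import *
rep()"
```

```text
t 17.68 F [-0.98 -5.58] -1.76 Mz -0.208 ctr mm [ 0.8 -6. ] z 61.5 yaw 0.05 free tip [ 0.7 92. ] stub [  0.8 -78. ]
```

Emit:
jog_arm --pt "0.5 0 -0.0006 0 0.012" --pt "0.5 0 0 0 0" --pt "0.5 0 0 0 0"

```text
time_s: 17.93
ee_pos: [0.5779, -0.224, 0.0615]
ee_rot: [[-0.207, 0.978, 0.001], [0.978, 0.207, -0.004], [-0.005, 0.0, -1.0]]
ft_force: [0.3, -7.1, -1.5]
gripper_width: 0.0547
finger_force: 64.7
```

```bash
python3 -c "
from d import *
rep();print(manip.state()['moment'])"
```

```text
t 17.93 F [-1.28 -6.97] -1.53 Mz 0.046 ctr mm [ 0.1 -6.1] z 61.5 yaw -0.59 free tip [ 1.1 91.9] stub [ -0.7 -78.1]
[-1.38128489 -0.17590818  0.04622616]
```

Emit:
jog_arm --pt "0.5 -0.0008 0 0 0" --pt "0.5 0 0 0 0" --pt "0.5 0 0 0 0"

```text
time_s: 18.18
ee_pos: [0.5779, -0.2242, 0.0614]
ee_rot: [[-0.207, 0.978, 0.001], [0.978, 0.207, -0.003], [-0.003, 0.0, -1.0]]
ft_force: [0.2, -4.9, -1.5]
gripper_width: 0.0543
finger_force: 64.7
```

```bash
python3 -c "
from d import *
rep();print(manip.state()['moment'])"
```

```text
t 18.18 F [-0.83 -4.79] -1.53 Mz 0.051 ctr mm [ 0.  -6.3] z 61.4 yaw -0.57 free tip [ 1.  91.7] stub [ -0.7 -78.3]
[-1.11241634 -0.12292733  0.05072459]
```

Stiff stop at the expected depth: the stub is on its floor. Take off the remaining push.

Emit:
jog_arm --pt "0.5 -0.0008 0 0 0" --pt "0.5 -0.0006 0 0 0" --pt "0.5 0 0 0 0" --pt "0.5 0 0 0 0"

```text
time_s: 18.52
ee_pos: [0.5779, -0.2242, 0.0613]
ee_rot: [[-0.208, 0.978, 0.0], [0.978, 0.208, -0.001], [-0.001, 0.0, -1.0]]
ft_force: [0.0, -3.9, 0.6]
gripper_width: 0.0544
finger_force: 64.7
```

```bash
python3 -c "
from d import *
rep();print(manip.state()['moment'])"
```

```text
t 18.52 F [-0.83 -3.8 ] 0.6 Mz -0.089 ctr mm [ 0.1 -6.4] z 61.3 yaw -0.53 free tip [ 1.  91.6] stub [ -0.6 -78.4]
[-0.86089015  0.10170618 -0.08946562]
```

Emit:
jog_arm --pt "0.5 -0.0008 0 0 0" --pt "0.5 -0.0006 0 0 0" --pt "0.5 0 0 0 0" --pt "0.5 0 0 0 0" --pt "0.5 0 0 0 0"

```text
time_s: 18.93
ee_pos: [0.578, -0.2244, 0.0612]
ee_rot: [[-0.209, 0.978, -0.0], [0.978, 0.209, 0.001], [0.001, 0.0, -1.0]]
ft_force: [-2.8, 1.2, 4.2]
gripper_width: 0.0544
finger_force: 65.1
```

```bash
python3 -c "
from d import *
rep();print(manip.state()['moment'])"
```

```text
t 18.93 F [-2.51  1.83] 4.18 Mz -0.218 ctr mm [ 0.1 -6.6] z 61.2 yaw -0.48 free tip [ 0.9 91.4] stub [ -0.5 -78.6]
[ 0.04548159  0.48595385 -0.21825664]
```

Emit:
jog_arm --pt "0.5 0.0003 -0.0006 -0.0008 0.006" --pt "0.5 0 0 0 0" --pt "0.5 0 0 0 0" --pt "0.5 0 0 0 0" --force 20

```text
time_s: 19.27
ee_pos: [0.578, -0.2244, 0.0614]
ee_rot: [[-0.204, 0.979, 0.001], [0.979, 0.204, 0.001], [0.001, 0.001, -1.0]]
ft_force: [0.7, 2.0, 0.4]
gripper_width: 0.0547
finger_force: 65.0
```

```bash
python3 -c "
from d import *
rep();print(manip.state()['moment'],manip.state()['finger_force'])"
```

```text
t 19.27 F [1.14 1.8 ] 0.42 Mz 0.419 ctr mm [ 0.  -6.6] z 61.4 yaw -0.78 free tip [ 1.4 91.4] stub [ -0.9 -78.6]
[ 0.10999947 -0.2524446   0.4188686 ] 64.98040080070496
```

Emit:
jog_arm --pt "0.5 0 0 0 -0.004" --pt "0.5 0 0 0 0" --pt "0.3 0 0 0 0" --pt "0.2 0 0 0 0" --pt "0.1 0 0 0 0" --pt "0 0 0 0 0" --pt "-0.3 0 0 0 0" --pt "-0.6 0 0 0 0" --pt "-1 0 0 0 0" --pt "-1 0 0 0 0" --pt "-1 0 0 0 0" --pt "-1 0 0 0 0"

```text
time_s: 20.27
ee_pos: [0.5771, -0.2255, 0.0617]
ee_rot: [[-0.206, 0.979, -0.001], [0.979, 0.206, -0.001], [-0.0, -0.001, -1.0]]
ft_force: [0.4, -0.8, -0.2]
gripper_width: 0.0851
finger_force: 0.0
```

```bash
python3 -c "
from d import *
rep();print(manip.state()['moment'],manip.state()['finger_force'])"
```

```text
t 20.27 F [ 0.19 -0.85] -0.2 Mz -0.003 ctr mm [-1.  -7.5] z 61.7 yaw -0.66 free tip [ 0.1 90.5] stub [ -1.8 -79.5]
[-0.06873112 -0.02437702 -0.00309052] 0.0
```

Free of contact. Rise straight up, move well away, and look.

Emit:
jog_arm --pt "-1 0 0 -0.008 0" --pt "-1 0 0 -0.012 0" --pt "-1 0 0 -0.02 0" --pt "-1 0 0 -0.03 0" --pt "-1 0 0 -0.03 0" --pt "-1 0 0 -0.03 0" --pt "-1 0 0 -0.03 0" --pt "-1 0 0 0 0" --pt "-1 0.03 0 0 0" --pt "-1 0.03 0 0 0" --pt "-1 0.03 0 0 0" --pt "-1 0.03 0 0 0"

```text
time_s: 21.27
ee_pos: [0.5526, -0.1068, 0.2232]
ee_rot: [[-0.206, 0.979, 0.002], [0.979, 0.206, -0.001], [-0.001, 0.002, -1.0]]
ft_force: [0.4, 0.0, 0.6]
gripper_width: 0.0855
finger_force: 0.0
```

Emit:
jog_arm --pt "-1 0.03 0 0 0" --pt "-1 0.03 0 0 0" --pt "-1 0.03 0 0 0" --pt "-1 0.03 0 0 0" --pt "-1 0.03 0 0 0" --pt "-1 0.03 0 0 0" --pt "-1 0.03 0 0 0" --pt "-1 0.03 0 0 0" --pt "-1 0 0 0 0" --pt "-1 0 0 0 0"

```text
time_s: 22.1
ee_pos: [0.5031, 0.1285, 0.223]
ee_rot: [[-0.21, 0.978, 0.002], [0.978, 0.21, -0.0], [-0.001, 0.002, -1.0]]
ft_force: [0.5, -0.2, 0.7]
gripper_width: 0.0856
finger_force: 0.0
```

```bash
python3 - <<'E'
from h import *
f=vision.grab_frame("scene");g=vision.grab_frame("top")
cv2.imwrite("pics/end.png",np.hstack([cv2.resize(f[225:325,160:245],None,fx=4.5,fy=4.5,interpolation=2),cv2.resize(g[140:240,280:370],None,fx=4.5,fy=4.5,interpolation=2)]))
E
```

```text
(no output)
```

View pics/end.png

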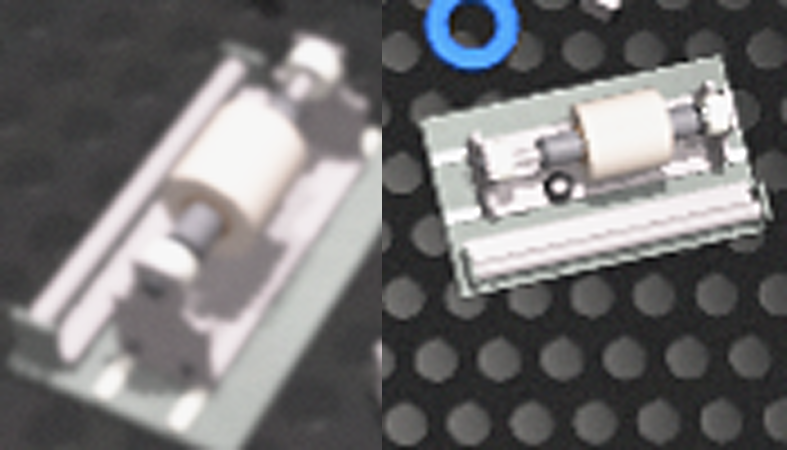

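The spindle hangs level between the two cups: roll at about (620,135) in the top crop, stub end inside the right cup at about (712,110), plunger inside the left cup at about (490,155). Nothing else has moved.

```bash
python3 -c "
from station import ticket
print(ticket.hand_in())"
```

```text
the job is handed in; nothing more can be done
None
```

The label roll hangs by itself in the dispenser with both spindle ends seated in the cups, and the job was handed in at about 22 s. On the way in, the roll's end briefly leaned on one cup with about 10 N, under its 25 N limit, and I moved it clear.

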